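# Cock the desoldering pump and hold the board holder's sprung jaw open

## Task

Get the bench ready for desoldering: first press the desoldering pump's plunger all the way down to its stop so that it latches, then take the sprung jaw of the board holder and pull it out until the ring mark on its rod has just come out of the tube's mouth. Finish while still holding the jaw there in the gripper, so that a colleague can drop the board in; leave the other things on the bench where they are.

Things in the scene. Friction and masses are not known exactly. Their poses are not given: they have to be found in the camera images.
- pump: desoldering pump standing nose down in its weighted stand (a steel foot 80 x 80 x 14 mm with a 32 mm sleeve, aluminium pump barrel 22 mm wide up to 198 mm height); stand and barrel do not move. Origin: centre of the foot's underside; z up along the barrel. On the barrel's -x side, 155 mm up, a small white release button (press it in and the plunger springs up again: leave it alone)
- plunger_top (a point): centre of the flat top of the plunger's black thumb knob (25 mm wide, 13 mm thick, on a 7 mm rod); 256 mm above the bench when up, 211 mm at the stop
- plunger (a joint): how far the plunger is pressed straight down, m: 0 up, 0.045 at its stop. Its spring pushes back with 5 N at the top, about 12 N at the stop; from 25 to 32 mm it passes a light catch (a few N more). Pressed to the stop it latches, and when let go rests at about 0.0425
- holder: circuit-board holder: grey cast base 110 x 170 x 14 mm that does not move, on it a level aluminium tube (24 mm wide, axis 75 mm up) along the holder's y axis, with a 30 mm dark collar at its +y end (top of the collar 90 mm up). A fixed slotted jaw stands over the -y end, an equal sprung jaw at the +y end faces it, 115 mm from it when closed. Origin: under the base, below the tube; z up, the sprung jaw is pulled along +y
- jaw_top (a point): middle of the top edge of the sprung jaw, 145 mm above the bench. The jaw is an upright aluminium bar 14 mm thick along the holder's y, 70 mm long along its x, from 105 to 145 mm up, on an arm 28 mm long along x and equally thick from 58 to 108 mm up; both its sides are free for fingers down to 95 mm above the bench. Its y axis is the pull direction
- jaw (a joint): how far the sprung jaw and its rod are pulled out, m: 0 closed, 0.050 with the ring mark just fully out of the tube's mouth, end of travel 0.080. The inner spring pulls it back with 5 N closed, 10.5 N at the mark
- rod_mark (a point): middle of the tube-side edge of the ring mark, the only one, a black band 3 mm wide round the 12 mm steel rod; inside the tube while the jaw is closed
- tube_mouth (a point): centre of the tube's mouth, where the rod comes out at the collar's +y face, 75 mm above the bench
- spray_can: bystander: white spray can of contact cleaner, 53 mm wide, 162 mm tall, standing; origin under its centre
- board: bystander: the circuit board to be worked on, 100 x 160 mm, up to 20 mm high with its parts, lying flat; origin under its centre
- solder_reel: bystander: reel of solder, 56 mm wide, 48 mm tall, standing on its flange; origin under its centre
- screwdriver: bystander: screwdriver 180 mm long, lying; origin under its middle

How it is judged:
By the outcome, as a careful person would: the job done as asked, in the order asked, and still so for the second after the job is handed in, while the arm keeps its last pose, push and grip.
It also fails if it takes over 45 s, if anything falls off the work surface, if the arm or the gripper's body presses on something with over 40 N, if the wrist force passes 120 N, or if a joint passes its speed limit or range.

## Robot

A 7-joint arm with a two-finger parallel gripper is mounted at the origin on the work surface. World frame = base frame: x ahead of the robot, y to its left, z up, the work surface at z = 0. Lengths are in m, angles in rad, forces in N, time in s.
With the tool pointing down it reaches from about 0.35 to 0.775 m from the base axis. Payload 3.1 kg.
Tool frame: the origin (TCP) lies midway between the tips of the shut fingers; the grasp point (between the pads) lies 19 mm behind it; z points along the fingers, y is the line along which they close (so a half turn about z gives the same grasp; the last joint's range is limited). The gripper opens to 85 mm and grips with 20 to 120 N. Pads are 22 mm wide; open, the fingers measure 114 mm over their backs; the gripper's body (76 mm by 85 mm) begins 54 mm behind the grasp point. The pads swing forward as they close: fully open they stand 13 mm farther back than shut.
Start: joints at [1.101, 0.311, 0.014, 1.512, -0.004, 1.319, -0.027], TCP at [0.228, -0.5, 0.231] pointing down, gripper open.
Joint ranges: [-2.7, 2.7], [-0.3, 1.91], [-1.27, 1.3], [0.12, 2.57], [-1.44, 4.58], [0.2, 2.03], [-3.05, 3.05]. Speed limits (rad/s): [2.79, 2.79, 3.14, 3.14, 3.14, 3.14, 3.14].

## Interface

Orientations are given as a rotation vector (axis times angle).
In Python, from rig import robot, hand, kinematics, optics, order, readout gives the robot as it stands. Calls block until the motion is done:
- robot.move_to(position, orientation): joint-space move of the TCP to a pose.
- robot.move_linear(position, orientation=None, max_speed=0.15, until_force=None): straight line of the TCP; orientation=None keeps the orientation; max_speed is the mean speed in m/s. With until_force (N) it stops when the force on the tool has changed by that much, and returns True; else False.
- robot.move_joints(angles): joint-space move.
- hand.set_gripper(opening, effort=None): opening from 0.0 (shut) to 1.0 (fully open); effort is the grip in N (None keeps the last); returns when the fingers have stopped.
- robot.hold(seconds).
- kinematics.solve_ik(position, orientation): joint angles nearest the present ones, or None.
- optics.read_camera(name): name is "scene" or "top" or "wrist"; returns the picture (400x640x3 uint8, blue, green, red); there is no depth.
- optics.camera_params(name): a dict with "vertical_fov" (degrees; the focal length in pixels is half the picture's height over the tangent of half this angle, whatever the lens; pixels are square), "cx", "cy" (the principal point, pixels), "distortion" ([k1, k2, p1, p2, k3] as OpenCV has them; the pictures are not rectified), "R" (3x3) and "t" (3): a world point X has camera coordinates R X + t. Camera axes: x right, y down, z forward; pixel columns grow to the right and rows downward; lengths in m; the calibration is good to about 2 mm. A picture is of the moment at which its call begins: read the wrist's pose just before it. camera_params takes no time and is no camera call; for the wrist camera it gives the pose at the moment of the call.
A pose or a line that the arm cannot do raises robot.IKError and nothing moves.
- order.finish_job(): hands the job in; it is judged then, once.
Trained networks look in the newest picture that a camera, given by its name, has taken for a name from the list of things; names that differ only in an ending like _2 or _b are one class to them, and where a whole thing is asked for, a point or a joint stands for the part that bears it (a point fixed in the world has none). Each returns a list of dicts, best first, with "conf" (0 to 1); they miss things now and then, are a little off and sometimes report something else, mostly with a low value. They report only what shows in the picture. A call takes as long as a camera call.
- optics.recognise(camera, query): "rect" ([left, top, width, height] in pixels, round what is visible of it).
Readings, each from a call of its own:
- readout.current_time(): time.
- readout.current_qpos(): joint angles.
- readout.current_joint_velocities(): joint speeds.
- readout.current_joint_efforts(): joint torques, N m.
- readout.current_eef_pos(): TCP position.
- readout.current_orientation(): TCP orientation.
- readout.current_contact_force(): force on the tool from outside, world axes, zero at the start.
- readout.current_moment(): the same for the moment, N m.
- readout.current_finger_gap(): opening from 0.0 (shut) to 1.0 (fully open).
- readout.current_grip_force(): force on a finger pad.
Only numpy, scipy, OpenCV 4.12 (cv2) and the standard library are available. Lean on these libraries where they do the work, as an engineer would, in place of code of your own. Each camera call takes 0.05 s, during which the arm holds its last target. There are 200 camera calls.

## Working session

There is one attempt and no reset: what is moved stays moved. The work goes in short steps, each a Python script; the robot and the scene stay as the last script left them, time stands still between calls to the robot, and variables do not carry over. Pictures are saved under pics/ and viewed, at most 10 in all, crops included, and the job is handed in when it is done.

```bash
ls; mkdir -p pics; python3 - <<'E'
from rig import robot,hand,kinematics,optics,order,readout
import cv2,numpy as np
for c in ("scene","top"):
    im=optics.read_camera(c); cv2.imwrite(f"pics/{c}0.png",im)
    p=optics.camera_params(c); print(c,p)
    for q in ("pump","plunger_top","holder","jaw_top","spray_can"):
        print(q,[(d['rect'],round(d['conf'],2)) for d in optics.recognise(c,q)[:2]])
print(readout.current_time(),readout.current_orientation())
E
```

```text
pics
scene {'vertical_fov': 50.58627462950146, 'cx': 329.2064956606918, 'cy': 199.04801197718592, 'distortion': array([-0.0838169,  0.       ,  0.       ,  0.       ,  0.       ]), 'R': array([[-0.79173836,  0.61062342,  0.01701229],
       [ 0.42400995,  0.56939559, -0.70427568],
       [-0.43973394, -0.55038869, -0.70972273]]), 't': array([ 0.44574691, -0.14765384,  1.44478203])}
pump [([368.9, 210.1, 21.5, 33.0], 0.38)]
plunger_top [([319.5, 108.3, 7.4, 23.7], 0.43)]
holder [([314.8, 189.1, 73.2, 78.7], 0.71), ([304.8, 107.9, 33.0, 84.7], 0.38)]
jaw_top []
spray_can [([253.8, 137.6, 23.1, 46.5], 0.96)]
top {'vertical_fov': 49.65178532906042, 'cx': 318.2535474573728, 'cy': 193.9780919188672, 'distortion': array([-0.00580524,  0.        ,  0.        ,  0.        ,  0.        ]), 'R': array([[ 0.00533238, -0.99994211,  0.0093454 ],
       [-0.99565271, -0.0061781 , -0.09293825],
       [ 0.09299061, -0.00880919, -0.99562802]]), 't': array([0.04251957, 0.59931727, 1.13331344])}
pump [([385.3, 229.3, 47.0, 38.8], 0.84)]
plunger_top [([416.9, 248.7, 14.4, 11.0], 0.61)]
holder [([275.2, 194.6, 73.3, 47.8], 0.82)]
jaw_top [([278.1, 209.6, 11.4, 29.1], 0.52)]
spray_can [([429.4, 182.6, 39.3, 20.7], 0.6)]
0.6 [3.06991900e+00 6.67105219e-01 6.52089712e-05]
```

```bash
python3 - <<'E'
import cv2
a=cv2.imread("pics/scene0.png");b=cv2.imread("pics/top0.png")
cv2.imwrite("pics/scene0c.png",cv2.resize(a[80:300,220:500],None,fx=2.7,fy=2.7,interpolation=3))
cv2.imwrite("pics/top0c.png",cv2.resize(b[130:290,230:490],None,fx=3,fy=3,interpolation=3))
E
```

```text
(no output)
```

View pics/scene0c.png

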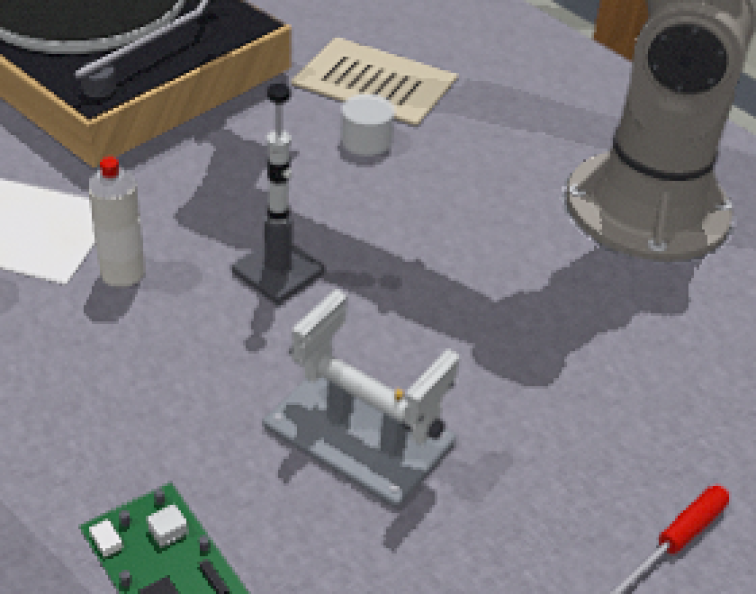

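View pics/top0c.png

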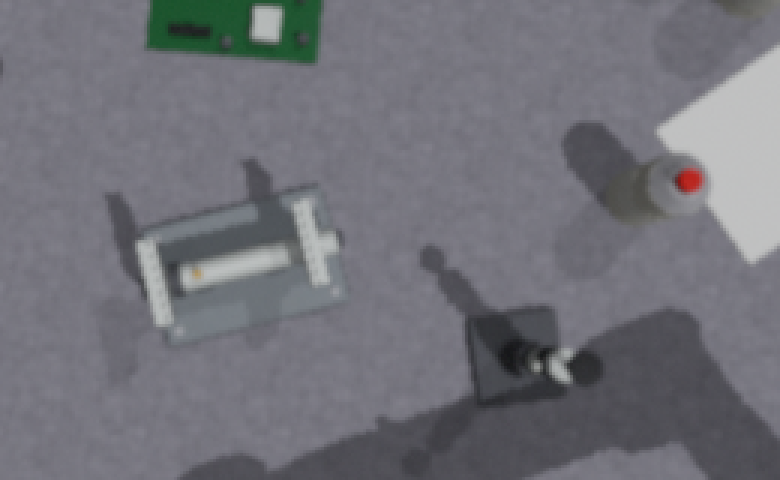

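The scene picture shows the pump's knob at about px (323,114), and the holder with two white jaws. In the top view the knob is at about (425,252.7), and the jaws at about (281.7,224) on the left and (333.5,210.5) on the right. It isn't certain yet which jaw is sprung, so I'll compute positions and look with the wrist camera.

```bash
cat > h.py <<'E'
from rig import robot,hand,kinematics,optics,order,readout
import cv2,numpy as np
from scipy.spatial.transform import Rotation as Rn
def ray(p,uv):
    f=200/np.tan(np.radians(p["vertical_fov"])/2)
    K=np.array([[f,0,p["cx"]],[0,f,p["cy"]],[0,0,1]])
    n=cv2.undistortPoints(np.array([[uv]],float),K,np.array(p["distortion"]))[0,0]
    R=np.array(p["R"]);return -R.T@p["t"],R.T@np.r_[n,1]
def onz(p,uv,z):
    c,d=ray(p,uv);return c+d*(z-c[2])/d[2]
def proj(p,X):
    f=200/np.tan(np.radians(p["vertical_fov"])/2)
    K=np.array([[f,0,p["cx"]],[0,f,p["cy"]],[0,0,1]])
    return cv2.projectPoints(np.atleast_2d(np.array(X,float)),cv2.Rodrigues(np.array(p["R"]))[0],np.array(p["t"],float),K,np.array(p["distortion"]))[0][:,0]
def down(yaw): # tool z down, tool y along world direction 'yaw'
    y=np.array([np.cos(yaw),np.sin(yaw),0]);z=np.array([0,0,-1.]);x=np.cross(y,z)
    return Rn.from_matrix(np.c_[x,y,z]).as_rotvec()
E
python3 - <<'E'
from h import *
np.set_printoptions(precision=4,suppress=True)
t=optics.camera_params("top");s=optics.camera_params("scene");w=optics.camera_params("wrist")
print("knob",onz(t,(425,252.7),.256),onz(s,(323,113.5),.256))
g=lambda u,v:(230+u/3,130+v/3)
for n,a in dict(L1=(147,240),L2=(164,325),R1=(304,200),R2=(318,283)).items(): print(n,onz(t,g(*a),.145))
h=lambda u,v:(220+u/2.7,80+v/2.7)
print("scene jaws R",onz(s,h(453,357),.145),onz(s,h(415,405),.145),"L",onz(s,h(340,297),.145),onz(s,h(297,340),.145))
print("can",onz(t,g(689,180),.162))
R=Rn.from_rotvec(readout.current_orientation()).as_matrix();print(R)
C=-w["R"].T@w["t"];print("wristcam in tool",R.T@(C-readout.current_eef_pos()));print((w["R"]@R),w["vertical_fov"])
E
```

```text
knob [ 0.4533 -0.1805  0.256 ] [ 0.4545 -0.1757  0.256 ]
L1 [0.5489 0.1411 0.145 ]
L2 [0.4812 0.1267 0.145 ]
R1 [0.5818 0.0154 0.145 ]
R2 [0.5153 0.0041 0.145 ]
scene jaws R [0.4855 0.1348 0.145 ] [0.5528 0.1572 0.145 ] L [0.519  0.0106 0.145 ] [0.5878 0.0314 0.145 ]
can [ 0.5981 -0.29    0.162 ]
[[ 0.9098  0.415   0.    ]
 [ 0.415  -0.9098 -0.    ]
 [ 0.      0.     -1.    ]]
wristcam in tool [ 0.0692 -0.0011 -0.1444]
[[-0.0007  1.      0.0001]
 [-0.9634 -0.0006 -0.268 ]
 [-0.268  -0.0003  0.9634]] 65.74471387169187
```

```bash
python3 - <<'E'
from h import *
np.set_printoptions(precision=4,suppress=True)
hand.set_gripper(0.0)
o=down(np.radians(-75))
robot.move_linear([.228,-.5,.34],max_speed=.2)
robot.move_to([.454,-.178,.325],o)
print(readout.current_time(),readout.current_eef_pos(),readout.current_contact_force())
p=optics.camera_params("wrist");im=optics.read_camera("wrist");cv2.imwrite("pics/w1.png",im)
np.savez("w1.npz",**p)
print([(d['rect'],d['conf']) for d in optics.recognise("wrist","plunger_top")][:2])
print(proj(p,[[.454,-.178,.256],[.454,-.178,.325]]))
E
```

```text
3.5167 [ 0.4534 -0.1796  0.3247] [-0.1616 -0.5999 -0.269 ]
[([294.7, 185.9, 36.1, 39.1], 0.68)]
[[314.806  211.1093]
 [314.7525 252.6427]]
```

View pics/w1.png

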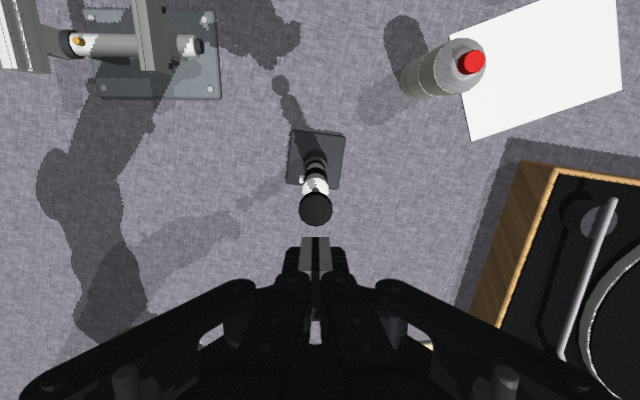

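The wrist picture shows the knob at (315.5,208), almost exactly where I predicted it. The dark collar is at (70,44), next to the left (+y) jaw, so that jaw is the sprung one. Pressing now.

```bash
python3 - <<'E'
from h import *
np.set_printoptions(precision=4,suppress=True)
p=dict(np.load("w1.npz"))
k=onz(p,(315.5,208),.256);print(k)
k=k[:2]
o=down(np.radians(-75))
robot.move_linear([*k,.27],o,max_speed=.12)
r=robot.move_linear([*k,.202],o,max_speed=.04,until_force=35)
print(r,readout.current_eef_pos(),readout.current_contact_force(),readout.current_time())
robot.hold(.2);print(readout.current_eef_pos(),readout.current_contact_force())
E
```

```text
[ 0.4564 -0.1779  0.256 ]
True [ 0.4568 -0.178   0.212 ] [-4.2881  0.9559 11.1267] 5.6833
[ 0.4568 -0.178   0.2124] [-3.48    0.4781 11.9279]
```

```bash
python3 - <<'E'
from h import *
np.set_printoptions(precision=4,suppress=True)
k=[.4564,-.1779]
for z in (.216,.222):
    robot.move_linear([*k,z],max_speed=.05); print(readout.current_eef_pos(),readout.current_contact_force())
robot.move_linear([*k,.325],max_speed=.15)
p=optics.camera_params("wrist");im=optics.read_camera("wrist")
print(proj(p,[[*k,.256],[*k,.2135]]))
print([(d['rect'],d['conf']) for d in optics.recognise("wrist","plunger_top")][:2])
cv2.imwrite("pics/w2.png",im)
# move on above the sprung jaw, open, look
a=np.radians(-75)
j=np.array([.517,.139])
robot.move_to([*j,.30],down(a));hand.set_gripper(1.0)
p=optics.camera_params("wrist");w=optics.read_camera("wrist");np.savez("w3.npz",**p)
print([(d['rect'],d['conf']) for d in optics.recognise("wrist","jaw_top")][:2],readout.current_time(),readout.current_eef_pos())
cv2.imwrite("pics/w3.png",np.vstack([cv2.resize(im[130:270,180:500],(640,280)),w[:310]]))
E
```

```text
[ 0.4563 -0.1779  0.2157] [-0.2475 -0.4412  0.4971]
[ 0.4565 -0.1779  0.2219] [ 0.1563  0.0431 -0.0776]
[[317.1339 212.2202]
 [316.7569 196.8936]]
[([302.0, 181.7, 28.9, 30.4], 0.56)]
[([300.6, 145.3, 23.0, 76.9], 0.88)] 9.45 [0.517  0.1391 0.3   ]
```

View pics/w3.png

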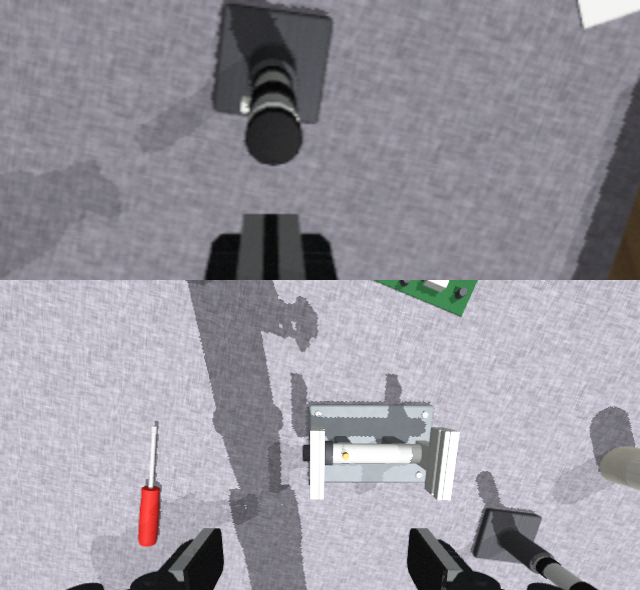

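The knob sits at the latched height (197 px row, as predicted for 0.2135 m). There is dark material on both sides of the left jaw at about (305..330, 453), so I'll zoom in to settle which jaw is sprung.

```bash
python3 - <<'E'
from h import *
np.set_printoptions(precision=4,suppress=True)
b=cv2.imread("pics/w3.png")[280:];a=cv2.imread("pics/w1.png")
c1=cv2.resize(b[115:225,290:470],(720,440),interpolation=2)
c2=cv2.resize(a[0:110,0:230],(335,160),interpolation=2)
s=cv2.resize(cv2.imread("pics/scene0.png")[180:275,310:395],(180,160))
c2=np.hstack([c2,s,np.zeros((160,720-515,3),np.uint8)])
cv2.imwrite("pics/z.png",np.vstack([c1,c2]))
p=dict(np.load("w3.npz"))
g=lambda u,v,z:onz(p,(u,v),z)
for n,q in dict(baseL=(308,165,.014),baseR=(433,165,.014),jL=(317,184,.145),jR=(449,184,.145),darkL=(302,173,.085),darkR=(332,173,.085)).items(): print(n,g(*q))
print(-p["R"].T@p["t"])
E
```

```text
baseL [0.5136 0.1497 0.014 ]
baseR [ 0.5586 -0.0189  0.014 ]
jL [0.5188 0.1389 0.145 ]
jR [0.5524 0.013  0.145 ]
darkL [0.5141 0.1555 0.085 ]
darkR [0.5232 0.1214 0.085 ]
[0.5834 0.1582 0.4444]
```

View pics/z.png

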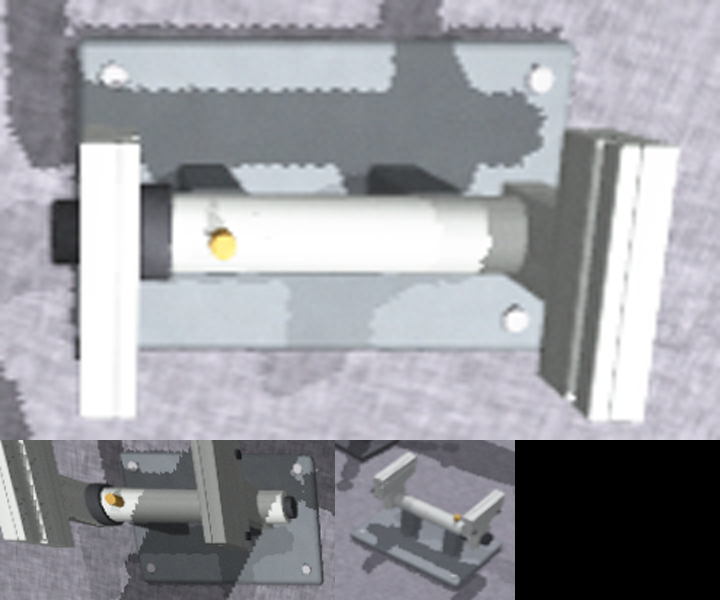

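The zoom settles it: the left jaw has the thick dark collar on its inner side and the rod's end knob outside, so it is the sprung one. I'll grasp it across its y at (0.519,0.139) and pull.

```bash
python3 - <<'E'
from h import *
np.set_printoptions(precision=4,suppress=True)
a=np.radians(-75);o=down(a)
u=np.array([np.cos(a+np.pi),np.sin(a+np.pi),0])
j=np.array([.5188,.1389,.106])
hand.set_gripper(.6,effort=70)
robot.move_linear([*j[:2],.18],o,max_speed=.15)
print(robot.move_linear(j,o,max_speed=.08,until_force=12),readout.current_contact_force())
p0=readout.current_eef_pos()
hand.set_gripper(0.0,effort=70)
p1=readout.current_eef_pos()
print(p0,p1,(p1-j)@u,readout.current_contact_force()@u,readout.current_finger_gap(),readout.current_grip_force())
robot.move_linear(j+.03*u,o,max_speed=.06)
print((readout.current_eef_pos()-j)@u,readout.current_contact_force(),readout.current_contact_force()@u)
robot.move_linear(j+.046*u,o,max_speed=.04);robot.hold(.2)
print((readout.current_eef_pos()-j)@u,readout.current_contact_force()@u,readout.current_time(),readout.current_grip_force())
p=optics.camera_params("wrist");im=optics.read_camera("wrist");cv2.imwrite("pics/w4.png",im);np.savez("w4.npz",**p)
t=optics.read_camera("top");cv2.imwrite("pics/t4.png",t);s=optics.read_camera("scene");cv2.imwrite("pics/s4.png",s)
cv2.imwrite("pics/w4v.png",np.vstack([im,np.hstack([cv2.resize(t[180:260,250:378],(320,200)),cv2.resize(s[180:280,310:470],(320,200))])]))
for q in("rod_mark","tube_mouth"):print(q,[(d['rect'],d['conf']) for d in optics.recognise("wrist",q)][:2])
E
```

```text
False [ 0.0187  0.1303 -0.004 ]
[0.5194 0.1392 0.1066] [0.5194 0.1379 0.1066] -0.0011757529981998422 -2.630255974762224 0.15502208093598724 68.71605008840561
0.02630250265954347 [ 0.7384 -7.4621  5.7468] -7.398894718125979
0.04105596417182343 -8.846732235359482 13.7333 68.96625503897667
rod_mark [([286.7, 190.3, 116.2, 158.1], 0.78)]
tube_mouth [([283.6, 135.1, 356.1, 210.5], 0.73)]
```

View pics/w4v.png

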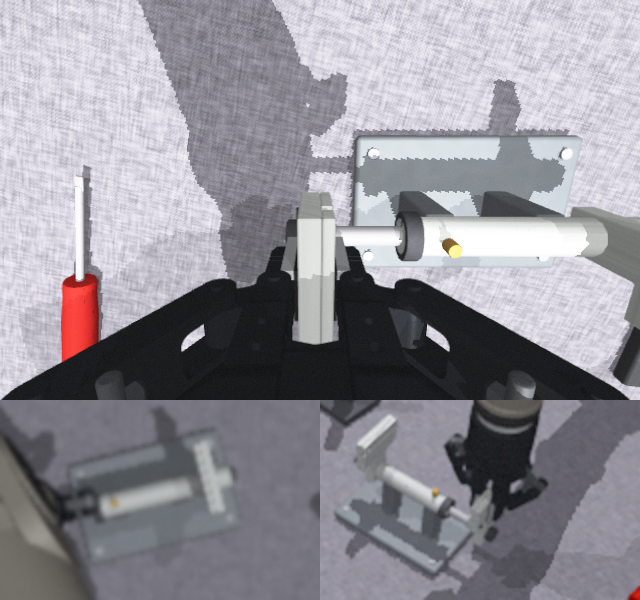

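The jaw is out by about 42 mm. The rod is visible from x=337 to 398 with no mark showing yet, and the mouth is at about (400,236). I'll pull further in small steps, looking at the mouth each time.

```bash
python3 - <<'E'
from h import *
np.set_printoptions(precision=4,suppress=True)
a=np.radians(-75);o=down(a)
u=np.array([np.cos(a+np.pi),np.sin(a+np.pi),0])
j=np.array([.5188,.1389,.106]);V=[]
for c in(.051,.0535,.056):
    robot.move_linear(j+c*u,o,max_speed=.03);robot.hold(.25)
    p=optics.camera_params("wrist");im=optics.read_camera("wrist")
    print(c,(readout.current_eef_pos()-j)@u,readout.current_contact_force()@u,readout.current_time())
    V.append(cv2.resize(im[205:270,325:445],(720,190*2)[:1]+(195,),interpolation=2))
cv2.imwrite("pics/w5.png",np.vstack(V));cv2.imwrite("pics/w5raw.png",im);np.savez("w5.npz",**p)
E
```

```text
0.051 0.04574381480995967 -10.172864576495863 14.6
0.0535 0.048037145622950694 -9.991534934813105 15.15
0.056 0.05037724863456369 -9.97332867918973 15.7
```

View pics/w5.png

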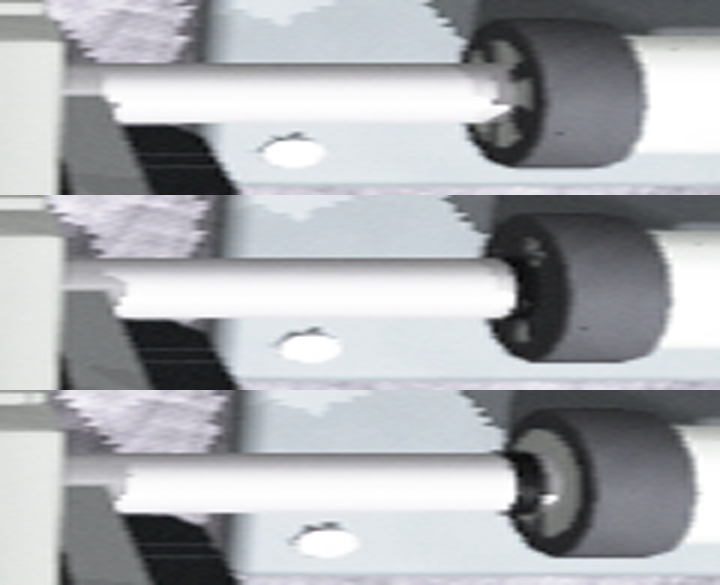

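In the third frame the black band shows at the mouth at x≈508–545, against a lit collar face. I'll zoom in further to find its tube-side edge.

```bash
python3 - <<'E'
from h import *
np.set_printoptions(precision=3,suppress=True)
im=cv2.imread("pics/w5raw.png");p=dict(np.load("w5.npz"))
x0,y0,k=400,265-65+3,14
cv2.imwrite("pics/z5.png",cv2.resize(im[203:239+6,400:450],None,fx=14,fy=14,interpolation=0))
a=np.radians(105);u=np.array([np.cos(a),np.sin(a),0]);x=np.array([np.sin(a),-np.cos(a),0])
# tube mouth: base centre + geometry: jaw closed centre, tracked eef
j=np.array([.5194,.1379,0]); 
z=np.array([0,0,.075])
E
```

```text
(no output)
```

View pics/z5.png

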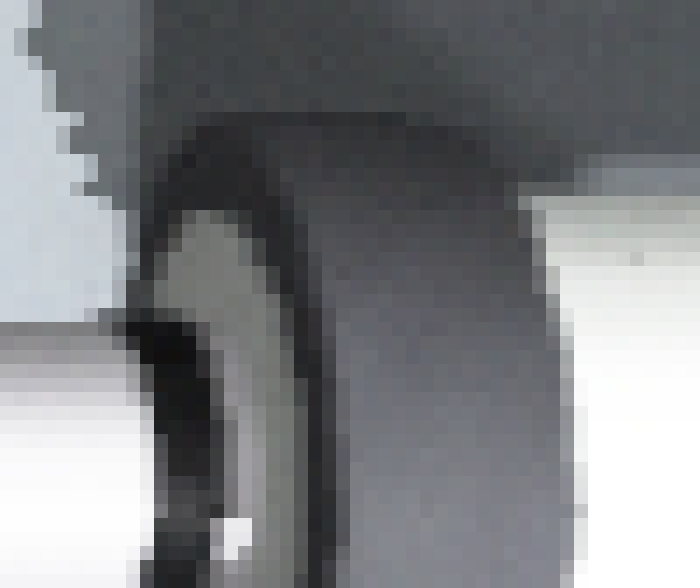

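The whole band is out: it is about 5 px (~3 mm) wide, with a sliver of steel rod (~1.5 px, under 1 mm) between it and the mouth face. That puts the jaw at about 0.051 m. I'll check that it holds steady and then hand in.

```bash
python3 - <<'E'
from h import *
a=readout.current_eef_pos();robot.hold(.6);b=readout.current_eef_pos()
print((b-a)*1e3,readout.current_grip_force(),readout.current_time())
if np.linalg.norm(b-a)<6e-4: print(order.finish_job())
E
```

```text
[ 0.04676229 -0.01114686  0.0281333 ] 69.01924923062325 16.3
the job is handed in; nothing more can be done
None
```

I pressed the plunger to its stop and it latched, then pulled the sprung jaw out about 51 mm, so the ring mark is just clear of the tube's mouth; the job was handed in at about 16 s with the gripper still holding the jaw there.

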